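Lock a collector drum to its spindle: set screw onto the shaft flat

ROBOT

A 6-joint arm with a two-finger parallel gripper is mounted at the origin on the work surface. World frame = base frame: x ahead of the robot, y to its left, z up, the work surface at z = 0. Lengths are in m, angles in rad, forces in N, time in s.
With the tool pointing down it reaches from about 0.3 to 0.75 m from the base axis. Payload 8.5 kg.
Tool frame: the origin (TCP) lies midway between the tips of the shut fingers; the grasp point (between the pads) lies 19 mm behind it; z points along the fingers, y is the direction in which the jaws open and shut (so a half turn about z gives the same grasp; the last joint's range is limited). The gripper opens to 88 mm and grips with 3 to 60 N. Pads are 18 mm wide; open, the fingers measure 123 mm over their backs; the gripper's body (75 mm by 187 mm) begins 45 mm behind the grasp point.
Start: joints at [0.957, 0.381, 1.297, -0, 1.464, -0.215], TCP at [0.214, 0.507, 0.239] pointing down, gripper open.
Joint ranges: [-3.11, 3.11], [-0.89, 2.33], [0.22, 2.48], [-1.42, 4.56], [0.17, 2.85], [-2.88, 2.88]. Speed limits (rad/s): [2.39, 2.39, 3.14, 3.14, 3.14, 3.14].

INTERFACE

Orientations are given as a rotation vector (axis times angle).
In Python, from station import * gives the robot as it stands. Calls block until the motion is done:
- goto(position, orientation): joint-space move of the TCP to a pose.
- movel(position, feed=0.15, frame=None, force_limit=None): straight line of the TCP; frame=None keeps the orientation; feed is the mean speed in m/s. With force_limit (N) it stops when the force on the tool has changed by that much, and returns True; else False.
- set_joints(angles): joint-space move.
- set_gripper(opening, newtons=None): finger opening in m; newtons is the grip in N (None keeps the last); returns when the fingers have stopped.
- hold(seconds).
- ik(position, orientation): joint angles nearest the present ones, or None.
- get_obs(): the state.
- capture(name): name is "side" or "top" or "wrist"; returns the picture (400x640x3 uint8, blue, green, red); there is no depth.
- camera_model(name): a dict with "intrinsics" (3x3 intrinsics, pixels), "pose" (4x4, takes a point from camera to world coordinates). Camera axes: x right, y down, z forward; pixel columns grow to the right and rows downward; lengths in m; the calibration is good to about 2 mm. A picture is of the moment at which its call begins: read the wrist's pose just before it. camera_model takes no time and is no camera call; for the wrist camera it gives the pose at the moment of the call.
A pose or a line that the arm cannot do raises PlanningError and nothing moves.
- sign_off(): hands the job in, once; it reports no verdict.
The state is a dict: "clock": time; "qpos": joint angles; "joint_velocities": joint speeds; "joint_torque": joint torques, N m; "ee_pos": TCP position; "orientation": TCP orientation; "contact_force": force on the tool from outside, world axes, zero at the start; "torque": the same for the moment, N m; "finger_gap": finger opening in m.
Only numpy, scipy, OpenCV 4.12 (cv2) and the standard library are available. Lean on these libraries where they do the work, as an engineer would, in place of code of your own. Each camera call takes 0.05 s, during which the arm holds its last target.

TASK

The steel drum of the fibre collector turns loose on its spindle. Turn the drum's collar until its set screw, the one with the black T-bar head, stands squarely over the middle of the flat on the shaft - feel for the flat with the screw's point: it runs in deepest at the flat's middle - then tighten the screw clockwise onto the flat, firmly finger-tight but not wrenched, and let go. Never wrench the screw on the way either, keep off the polished barrel of the drum and leave the other things on the bench where they are.

Things in the scene. Friction and masses are not known exactly. Their poses are not given: they have to be found in the camera images.
- collar (a point): Centre of the drum's collar, on the level spindle's axis, 110 mm above the bench: aluminium ring 50 mm across, 28 mm long, in one piece with the drum. Axes turn with it: y along the shaft to drum and motor, z out along the set screw; z starts leaning 0.6 to 0.85 rad from straight up towards the robot. Turns about the spindle only (friction 0.12 N m, stays where left).
- knob (a point): Centre of the set screw's black T-bar head: cross bar 36 mm along x, 12 mm thick along y (pinch it across y), 16 mm tall, on the collar's z axis, 56 mm from the shaft's axis at the start, on a 12 mm stem; z points outwards. Right-hand quick thread: clockwise seen from outside runs it in, 1.91 mm per rad (12 mm a turn). At the start the bar is within 0.52 rad of square to the shaft.
- point (a point): Rounded point (ball 8 mm across) of the set screw; 0.3 to 2.3 mm clear of the shaft's round at the start, 2 mm more over the flat's middle. Turning torque 0.21 N m until it bears, then about 0.22 N m more per rad of turn: finger-tight is 0.15 to 0.20 N m more than running free, over 0.24 more is wrenched. Off the middle it bears sooner and holds there: it does not centre itself.
- bare_shaft (a point): Point on the spindle's axis, 37 mm from the collar's centre on the side away from the drum; fixed to the unit, it does NOT turn with the shaft. Here the 20 mm steel shaft is bare (from 14 to 60 mm), with its one flat on view: 2 mm deep (8 mm from the axis), 12 mm wide, also under the collar. It faces up, 0.25 rad towards to 0.5 rad away from the robot; unmeasured. The geared motor holds the shaft.
- barrel (a point): Centre of the polished steel barrel, on the axis: 60 mm across, its near end 22 mm from the collar's centre. A bearing block stands at its far end and one beyond the bare shaft (from 60 mm, top 34 mm above the axis). Rocking the collar with the point hard against the flat wedges it. One way to the middle: run the point in until it just bears at two angles, backing well off in between.
- spare_collar: bystander: spare plain shaft collar, a steel ring 48 mm across and 14 mm thick, lying on the unit's base plate; origin at the centre of its underside

How it is judged:
On the way:
1. the collar is turned so that its screw stands over the flat, within 17 degrees of the flat's middle (x of shaft_c1 in the frame of collar between -0.002 and 0.002 m and z of shaft_c1 in the frame of collar above 0 m), for 0.2 s.
At the end, for the whole second after the job is handed in: The set screw stands within 8 degrees of the middle of the shaft's flat and its point bears on the flat with more than 30 N (under 105 N), let go (x of shaft_c1 in the frame of collar between -0.001 and 0.001 m and z of shaft_c1 in the frame of collar above 0 m and contact force between shaft_c0 and anything else above 30 N); the robot touches nothing.
It fails at once if the screw is wrenched: its point bears on the shaft with more than 105 N (contact force between shaft_c0 and anything else above 105 N).
It fails at once if the polished barrel is pressed with more than 5 N (contact force between any of the fingers, the arm and drum_c0 above 5 N).
It fails at once if a bystander is moved by more than 30 mm (distance of any of spare_collar_c0, screwdriver_c0, wash_bottle_c0, solvent_bottle_c0, tube_rack_c0, petri_dish_c0, notebook_c0 from where it was at the start of the episode above 0.03 m).
It also fails if it takes over 72 s, if anything falls off the work surface, if the arm or the gripper's body presses on something with over 40 N, if the wrist force passes 120 N, or if a joint passes its speed limit or range.

## Working session

There is one attempt and no reset: what is moved stays moved. The work goes in short steps, each a Python script; the robot and the scene stay as the last script left them, time stands still between calls to the robot, and variables do not carry over. Pictures are saved under pics/ and viewed, and the job is handed in when it is done.

```bash
ls; mkdir -p pics
python3 - <<'E'
from station import *
import cv2
o=get_obs();print(o)
for n in ["side","top","wrist"]:
    m=camera_model(n);print(n,m["intrinsics"],m["pose"])
    cv2.imwrite(f"pics/{n}0.png",capture(n))
E
```

```text
pics
{'clock': 0.0, 'qpos': array([ 9.56711140e-01,  3.81194220e-01,  1.29826675e+00,  2.15694939e-05,
        1.46360209e+00, -2.15270923e-01]), 'joint_velocities': array([-3.21287152e-05, -1.11319739e-03, -1.08077942e-03, -2.89097048e-03,
       -6.23413212e-04, -1.77095241e-03]), 'joint_torque': array([-6.84715815e-04, -4.37940288e+01, -2.24548870e+01,  7.12911109e-02,
        3.54263722e-02, -1.41851651e-04]), 'ee_pos': array([0.21339368, 0.50660638, 0.23813671]), 'orientation': array([-6.22194776e-01, -3.07873812e+00,  2.09997056e-03]), 'contact_force': array([ 0.18236983, -0.02604031, -0.6223256 ]), 'torque': array([0.01114114, 0.02854502, 0.04765359]), 'finger_gap': 0.08764522114731824}
side [[440.26170151   0.         319.81119838]
 [  0.         440.26170151 195.72932696]
 [  0.           0.           1.        ]] [[ 0.9997045   0.00350721  0.02405421  0.58088202]
 [-0.01788324 -0.56413433  0.82548934 -0.57583953]
 [ 0.01646497 -0.82567557 -0.56390491  0.51504888]
 [ 0.          0.          0.          1.        ]]
top [[459.32800834   0.         318.95883201]
 [  0.         459.32800834 201.22428284]
 [  0.           0.           1.        ]] [[-0.01791876 -0.98826512  0.15169367  0.50284842]
 [-0.99965484  0.01479268 -0.02171143 -0.05119621]
 [ 0.01921269 -0.15203035 -0.98818907  0.77308885]
 [ 0.          0.          0.          1.        ]]
wrist [[338.16711184   0.         320.41489942]
 [  0.         338.16711184 200.20869053]
 [  0.           0.           1.        ]] [[ 0.3881651   0.88415499  0.25999579  0.14715186]
 [ 0.92158905 -0.37202602 -0.11077119  0.53602698]
 [-0.0012137   0.28260678 -0.95923508  0.38478786]
 [ 0.          0.          0.          1.        ]]
```

View pics/side0.png

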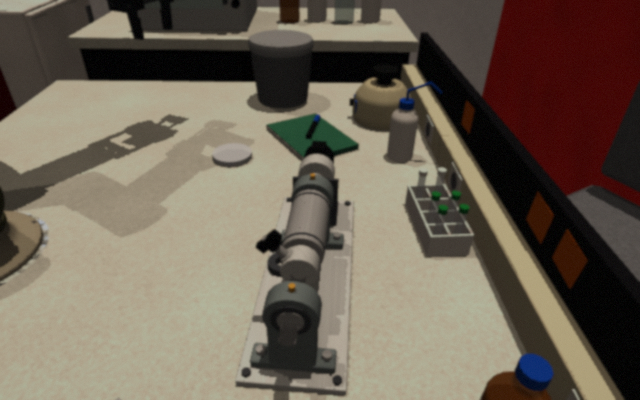

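View pics/top0.png

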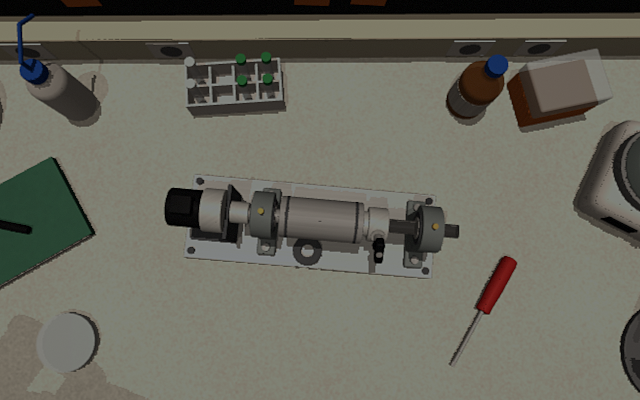

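```bash
cat > h.py <<'E'
from station import *
import numpy as np, cv2
from scipy.spatial.transform import Rotation as R
def ray(n,uv,m=None):
    m=m or camera_model(n);K=m["intrinsics"];P=m["pose"]
    d=P[:3,:3]@np.linalg.solve(K,[uv[0],uv[1],1.]);return P[:3,3],d/np.linalg.norm(d)
def onz(n,uv,z,m=None):
    o,d=ray(n,uv,m);return o+d*(z-o[2])/d[2]
def proj(n,p,m=None):
    m=m or camera_model(n);q=np.linalg.inv(m["pose"])@np.append(p,1);q=m["intrinsics"]@q[:3];return q[:2]/q[2]
E
python3 - <<'E'
import cv2
a=cv2.imread('pics/top0.png')[170:290,150:470];cv2.imwrite('pics/top0z.png',cv2.resize(a,None,fx=2.5,fy=2.5,interpolation=3))
a=cv2.imread('pics/top0.png')[190:280,340:460];cv2.imwrite('pics/top0y.png',cv2.resize(a,None,fx=6.5,fy=6.5,interpolation=3))
a=cv2.imread('pics/side0.png')[150:300,230:360];cv2.imwrite('pics/side0z.png',cv2.resize(a,None,fx=4,fy=4,interpolation=3))
E
```

```text
(no output)
```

View pics/top0z.png

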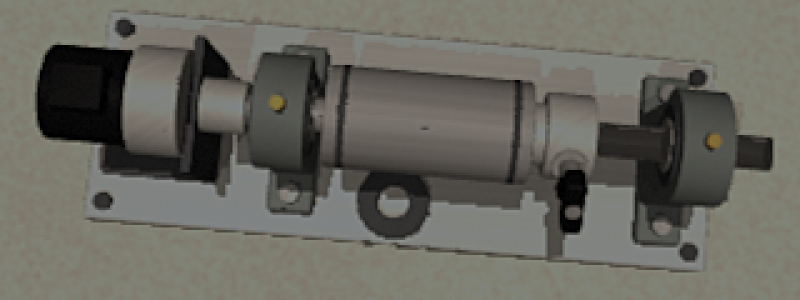

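View pics/top0y.png

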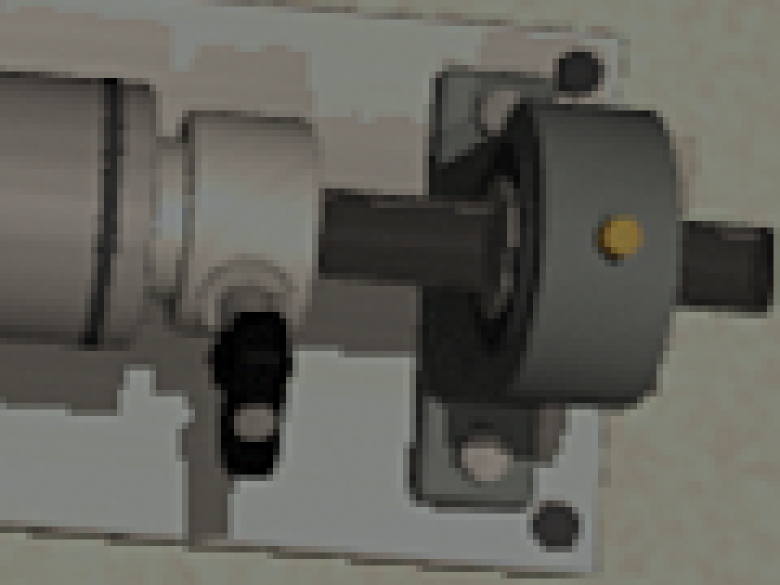

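View pics/side0z.png

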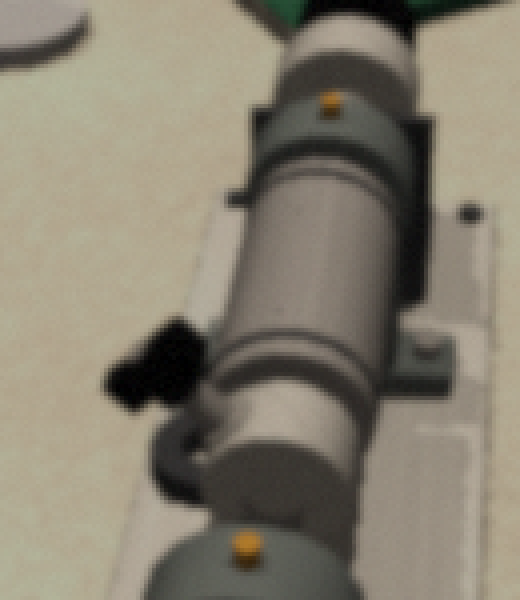

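Run:
```python
from h import *
im=cv2.imread('pics/top0.png');s=cv2.imread('pics/side0.png')
for n,i,roi in (("top",im,(slice(190,250),slice(240,450))),("side",s,(slice(150,300),slice(230,360)))):
    hsv=cv2.cvtColor(i,cv2.COLOR_BGR2HSV);m=cv2.inRange(hsv,(12,120,80),(30,255,255))
    z=np.zeros_like(m);z[roi]=m[roi]
    k,l,st,c=cv2.connectedComponentsWithStats(z);print(n,[(tuple(c[j].round(2)),st[j,4]) for j in range(1,k)])
def tri(a,b):
    o1,d1=ray("top",a);o2,d2=ray("side",b)
    t=np.linalg.lstsq(np.c_[d1,-d2],o2-o1,rcond=None)[0];p,q=o1+t[0]*d1,o2+t[1]*d2;return (p+q)/2,np.linalg.norm(p-q)
print(tri((435.2,226.4),(291.5,286.8)),tri((260.8,210.8),(312.6,175.8)))
A=onz("top",(260.8,210.8),.147);B=onz("top",(435.2,226.4),.147);u=(A-B)/np.linalg.norm(A-B);print(A,B,u)
c=onz("top",(378.5,223),.115);print("collar c",c, "spacing B", (c-B)@u, np.cross(u,c-B)[2])
# knob
print(tri((379,250),(269,240)))
for z in (.14,.15,.16): print(onz("top",(379,247),z))
```

```text
top [((np.float64(260.38), np.float64(210.54)), np.int32(24)), ((np.float64(435.0), np.float64(225.83)), np.int32(23))]
side [((np.float64(312.12), np.float64(174.59)), np.int32(17)), ((np.float64(291.31), np.float64(285.64)), np.int32(36))]
(array([ 0.56128437, -0.22335452,  0.14975019]), np.float64(3.4635672863751603e-05)) (array([0.58630458, 0.01476452, 0.14962061]), np.float64(0.00041551047465864037))
[0.58686521 0.01506123 0.147     ] [ 0.56155953 -0.22411233  0.147     ] [0.10521739 0.99444924 0.        ]
collar c [ 0.57079737 -0.15100724  0.115     ] spacing B 0.07367128383582568 -0.0014946347641860737
(array([ 0.53018741, -0.14469293,  0.15216373]), np.float64(0.00037333265854029547))
[ 0.53502247 -0.14665485  0.14      ]
[ 0.53451427 -0.14514703  0.15      ]
[ 0.53400606 -0.14363921  0.16      ]
```

```bash
cat >> h.py <<'E'
u=np.array([.1052,.99445,0.]);u/=np.linalg.norm(u);p=np.array([-u[1],u[0],0]);Z=np.array([0,0,1.])
C=np.array([.5693,-.1508,.110])
def n(a): return np.cos(a)*Z+np.sin(a)*p
def Rt(a,phi):
    "tool z=-n(a), tool y = u turned by phi clockwise seen from outside"
    z=-n(a);y0=u;x0=np.cross(y0,z);M=np.c_[x0,y0,z];return R.from_matrix(M)*R.from_euler('z',phi)
def pose(a,phi,r,off=0.,c=None):
    return (C if c is None else c)+n(a)*r+u*off, Rt(a,phi).as_rotvec()
E
python3 - <<'E'
from h import *
q0=get_obs()['qpos']
for a,ph,r in((0,0,.13),(.75,0,.1),(.75,.5,.046),(.75,-.5,.046),(.75,-1,.046),(.75,1,.046),(.75,2,.046),(.75,3,.046),(0,0,.046),(0,-1.5,.046),(0,1.5,.046),(0,3,.046),(-.5,0,.046)):
    q=ik(*pose(a,ph,r));print(a,ph,r,None if q is None else np.round(q,2))
t=get_obs()['clock'];goto(*pose(0,0,.13,-.02));o=get_obs();print(o['clock']-t,o['ee_pos'],o['contact_force'],o['torque'])
m=camera_model('wrist');np.save('w1.npy',m['pose']);im=capture('wrist');cv2.imwrite('pics/w1.png',im)
E
```

```text
0 0 0.13 [-0.46  0.45  1.18  0.    1.51 -1.93]
0.75 0 0.1 None
0.75 0.5 0.046 [-0.64  0.34  1.96  1.15  0.39 -2.6 ]
0.75 -0.5 0.046 [-0.64  0.34  1.96  1.15  0.39  2.69]
0.75 -1 0.046 [-0.64  0.34  1.96  1.15  0.39  2.19]
0.75 1 0.046 [-0.64  0.34  1.96  1.15  0.39 -2.1 ]
0.75 2 0.046 [-0.64  0.34  1.96  1.15  0.39 -1.1 ]
0.75 3 0.046 [-0.64  0.34  1.96  1.15  0.39 -0.1 ]
0 0 0.046 [-0.46  0.52  1.32  0.    1.31 -1.93]
0 -1.5 0.046 [-0.46  0.52  1.32 -0.    1.31  2.86]
0 1.5 0.046 [-0.46  0.52  1.32  0.    1.31 -0.43]
0 3 0.046 [-0.46  0.52  1.32 -0.    1.31  1.07]
-0.5 0 0.046 [-0.39  0.79  0.88 -0.15  1.95 -1.88]
2.7 [ 0.56734863 -0.16997041  0.24003666] [-0.01013964  0.2642005   0.60971638] [ 0.00917041 -0.01366157  0.01653792]
```

View pics/w1.png

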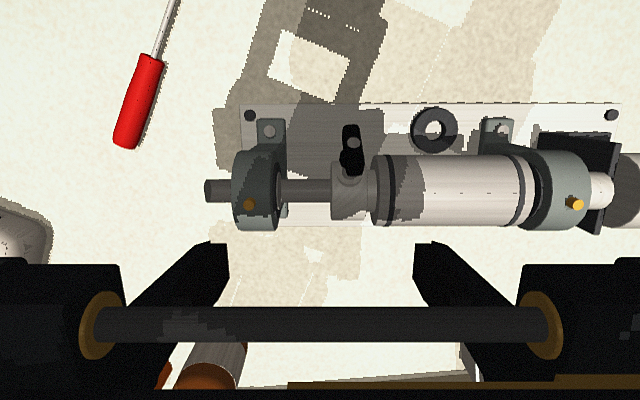

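Run:
```python
import cv2,numpy as np
a=cv2.imread('pics/w1.png')[110:235,200:400]
a=np.clip(255*(a/255.)**.6,0,255).astype('uint8')
cv2.imwrite('pics/w1z.png',cv2.resize(a,None,fx=4,fy=4,interpolation=cv2.INTER_CUBIC))
```

```text
(no output)
```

View pics/w1z.png

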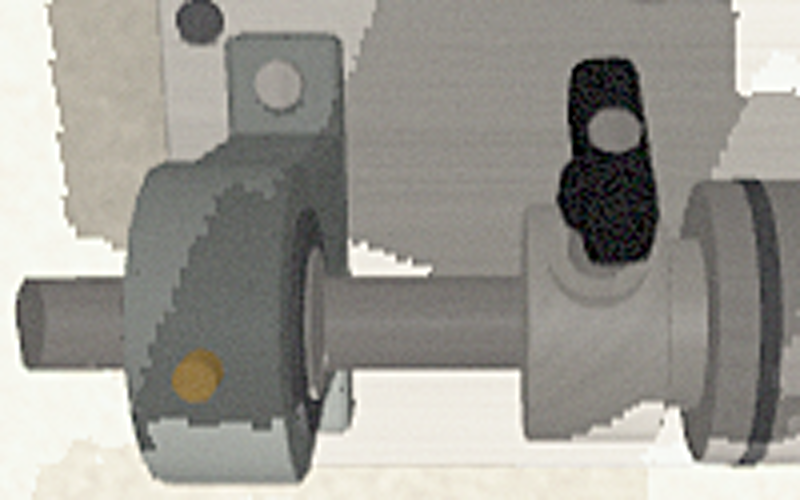

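Run:
```python
from h import *
m=camera_model('wrist')
al=.75
for k in (.058,.064):
  P=[]
  for zz in ((603,62),(622,258),(613,128)):
    uv=(200+(zz[0]+.5)/4-.5,110+(zz[1]+.5)/4-.5)
    o,d=ray('wrist',uv,m);nn=n(al);t=((C+nn*k-o)@nn)/(d@nn);w=o+t*d-C
    e=np.array([w@np.cross(u,-nn),w@u,w@nn]);P.append(e);print(k,e.round(4))
  d=P[0]-P[1];print('len',np.linalg.norm(d),'phi',np.arctan2(d[1],d[0]))
im=cv2.imread('pics/w1.png').astype(float)
g=im.sum(2)/3
print('bare',[(r,round(g[r,288:325].mean(),1)) for r in range(174,208)])
# expected rows of the axis & edges
a=C-u*.037
for ang in np.arange(-1.8,1.81,.3): print(round(ang,2),proj('wrist',a+n(ang)*.01,m).round(1),end=' ')
```

```text
0.058 [0.0213 0.0032 0.058 ]
0.058 [-0.0197  0.0048  0.058 ]
0.058 [0.0068 0.0044 0.058 ]
len 0.04102157456531375 phi -0.03814796118757292
0.064 [0.0165 0.0026 0.064 ]
0.064 [-0.0233  0.0041  0.064 ]
0.064 [0.0024 0.0037 0.064 ]
len 0.039750046887516405 phi -0.03814796118757205
bare [(174, np.float64(132.9)), (175, np.float64(136.4)), (176, np.float64(154.5)), (177, np.float64(171.5)), (178, np.float64(158.5)), (179, np.float64(68.2)), (180, np.float64(58.3)), (181, np.float64(66.0)), (182, np.float64(70.0)), (183, np.float64(71.3)), (184, np.float64(71.1)), (185, np.float64(70.8)), (186, np.float64(74.0)), (187, np.float64(73.5)), (188, np.float64(76.3)), (189, np.float64(79.6)), (190, np.float64(85.8)), (191, np.float64(82.4)), (192, np.float64(78.5)), (193, np.float64(75.8)), (194, np.float64(74.9)), (195, np.float64(73.7)), (196, np.float64(75.6)), (197, np.float64(73.5)), (198, np.float64(69.5)), (199, np.float64(68.8)), (200, np.float64(64.7)), (201, np.float64(50.5)), (202, np.float64(135.4)), (203, np.float64(241.9)), (204, np.float64(226.8)), (205, np.float64(220.4)), (206, np.float64(216.6)), (207, np.float64(219.6))]
-1.8 [298.6 199.8] -1.5 [298.4 201. ] -1.2 [298.2 201.2] -0.9 [297.9 200.4] -0.6 [297.7 198.6] -0.3 [297.6 195.9] 0.0 [297.5 192.5] 0.3 [297.4 188.9] 0.6 [297.5 185.3] 0.9 [297.6 182.1] 1.2 [297.8 179.6] 1.5 [298.  178.1] 1.8 [298.2 177.6]
```

```bash
cat >> h.py <<'E'
C=C-p*.0007+u*.0028
def st(a,phi,tag=''):
    o=get_obs();M=Rt(a,phi).as_matrix();Ro=R.from_rotvec(o['orientation']).as_matrix()
    f=o['contact_force'];f_=np.array([f@np.cross(u,-n(a)),f@u,f@n(a)])
    w=o['ee_pos']-C
    print(tag,'t%.2f'%o['clock'],'f(x,u,n)',f_.round(1),'Tz %.3f'%(o['torque']@Ro[:,2]),'pos x,u,n mm',(1e3*np.array([w@np.cross(u,-n(a)),w@u,w@n(a)])).round(1),'gap %.4f'%o['finger_gap'],'J6 %.2f'%o['qpos'][5],flush=True)
    return o
def go(a,phi,r,off=0.,feed=.05):
    P,o=pose(a,phi,r,off);movel(P,feed=feed,frame=o)
E
python3 - <<'E'
from h import *
m=camera_model('wrist')
print(proj('wrist',C-u*.014+n(-.3)*.025,m),'obs col 331'); print(proj('wrist',C+u*.022+n(0)*.03,m))
a,ph=.78,np.pi-.04
set_gripper(.034,40)
st(a,ph)
goto(*pose(a,ph,.09))
st(a,ph,'pre')
cv2.imwrite('pics/w2.png',capture('wrist'));cv2.imwrite('pics/s2.png',cv2.resize(capture('side')[120:320,200:400],None,fx=3,fy=3))
st(a,ph)
E
```

```text
[329.42495466 207.16376114] obs col 331
[377.05511263 200.38347554]
 t3.81 f(x,u,n) [ 0.1 -0.1 -0.3] Tz 0.041 pos x,u,n mm [-90.9 -22.8  92.9] gap 0.0343 J6 -1.96
pre t5.52 f(x,u,n) [ 0.3  0.3 -0.1] Tz -0.004 pos x,u,n mm [-0.5 -0.1 89.9] gap 0.0338 J6 0.00
 t5.62 f(x,u,n) [ 0.1 -0.4 -0. ] Tz -0.001 pos x,u,n mm [-0.4 -0.1 89.9] gap 0.0339 J6 0.00
```

View pics/w2.png

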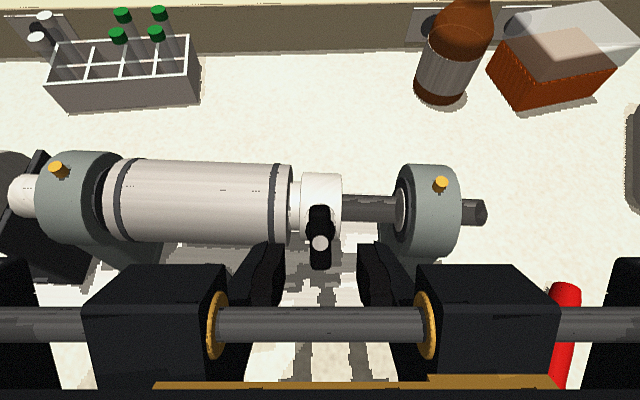

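View pics/s2.png

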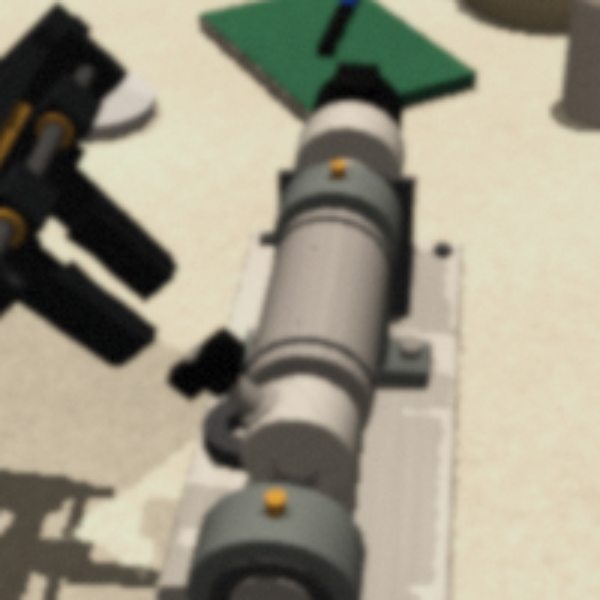

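Run:
```python
from h import *
a,ph=.78,np.pi-.04
P,o=pose(a,ph,.045)
print(movel(P,feed=.06,force_limit=6)); st(a,ph,'at')
set_gripper(.0,45); st(a,ph,'grip')
hold(.1);st(a,ph)
cv2.imwrite('pics/w3.png',capture('wrist'));cv2.imwrite('pics/s3.png',cv2.resize(capture('side')[120:320,200:400],None,fx=3,fy=3))
```

```text
False
at t6.52 f(x,u,n) [ 0.6 -0.2 -0.5] Tz -0.036 pos x,u,n mm [-0.   0.  45.1] gap 0.0336 J6 -0.14
grip t6.98 f(x,u,n) [-0.8  1.9  3.1] Tz -0.129 pos x,u,n mm [-0.1  0.1 45.1] gap 0.0115 J6 -0.14
 t7.08 f(x,u,n) [-0.1  1.6  3.1] Tz -0.123 pos x,u,n mm [-0.1  0.2 45.1] gap 0.0115 J6 -0.14
```

View pics/w3.png

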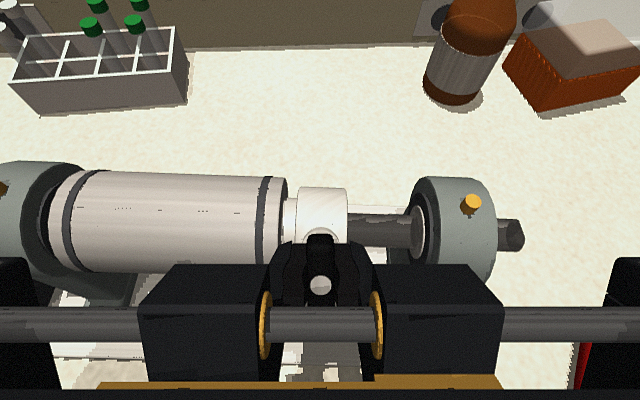

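View pics/s3.png

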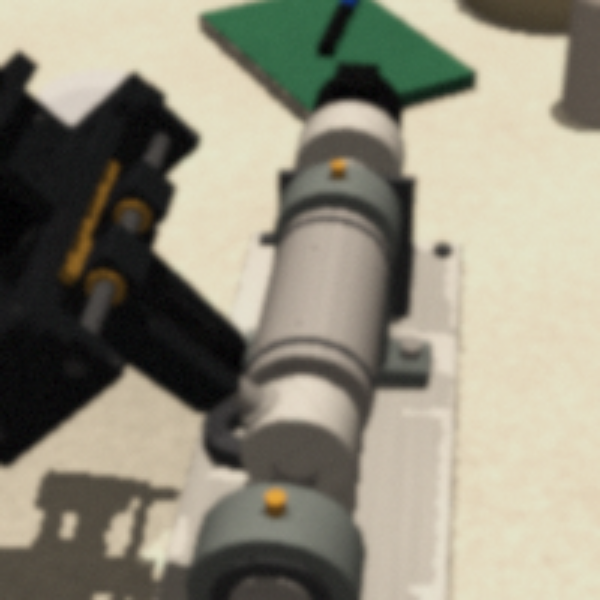

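Run:
```python
from h import *
ph=np.pi-.04
for a in np.linspace(.78,.1,5)[1:]:
    go(a,ph,.045,feed=.06); st(a,ph,'%.2f'%a)
im=capture('wrist');cv2.imwrite('pics/w4.png',im)
cv2.imwrite('pics/w4z.png',cv2.resize(im[150:290,250:520],None,fx=2.9,fy=2.9,interpolation=3))
```

```text
0.61 t7.99 f(x,u,n) [-0.6  1.8  4.5] Tz -0.176 pos x,u,n mm [ 0.   0.1 45. ] gap 0.0115 J6 0.56
0.44 t8.48 f(x,u,n) [0.1 1.5 3.5] Tz -0.153 pos x,u,n mm [-0.1  0.1 44.9] gap 0.0117 J6 0.90
0.27 t8.82 f(x,u,n) [2.3 1.1 6.1] Tz -0.108 pos x,u,n mm [ 0.3  0.2 44.7] gap 0.0116 J6 1.06
0.10 t9.16 f(x,u,n) [2.7 1.  5.3] Tz -0.162 pos x,u,n mm [ 0.1  0.2 44.6] gap 0.0114 J6 1.15
```

View pics/w4z.png

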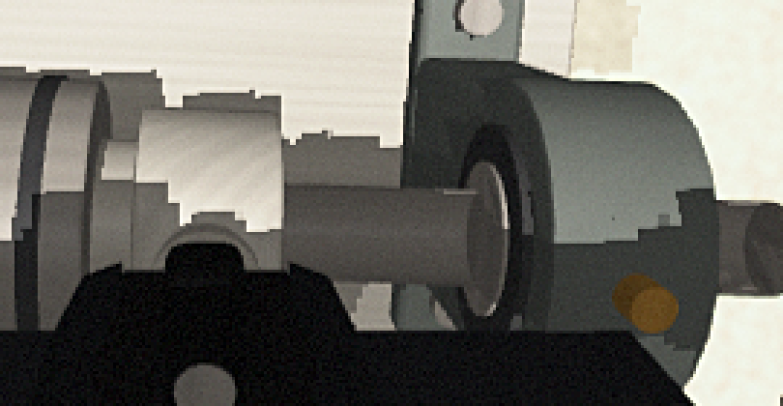

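Run:
```python
from h import *
a=.1;ph=-.04
set_gripper(.034,45)
go(a,np.pi-.04,.072,feed=.1);st(a,ph,'off')
q=ik(*pose(a,ph,.072));print(q)
goto(*pose(a,ph,.072));st(a,ph,'flip')
P,o=pose(a,ph,.045);print(movel(P,feed=.1,force_limit=8));st(a,ph,'in')
set_gripper(0,45);st(a,ph,'grip')
```

```text
off t10.13 f(x,u,n) [-0.3  0.9 -0.7] Tz -0.065 pos x,u,n mm [ 0.  0. 72.] gap 0.0343 J6 1.15
[-0.47498939  0.44180452  1.37446954  0.03824293  1.23225988 -1.99141293]
flip t12.78 f(x,u,n) [-0.   1.2 -0.3] Tz 0.037 pos x,u,n mm [-0.   0.  71.9] gap 0.0340 J6 -1.99
False
in t13.20 f(x,u,n) [0.1 0.  1. ] Tz -0.007 pos x,u,n mm [-0.  0. 45.] gap 0.0338 J6 -1.99
grip t13.66 f(x,u,n) [0.3 2.3 3.4] Tz -0.138 pos x,u,n mm [-0.2  0.2 45.5] gap 0.0118 J6 -1.99
```

```bash
cat >> h.py <<'E'
import json
K=.00191
def tz(k=4,dt=.02):
    v=[]
    for i in range(k):
        o=get_obs();v.append(o['torque']@R.from_rotvec(o['orientation']).as_matrix()[:,2])
        hold(dt)
    return -np.mean(v)
def turn(a,phi,ph0=-.04,r0=.045,sp=None):
    go(a,phi,r0-K*(phi-ph0),feed=sp or .05)
def probe(a,phi,step,stop,maxphi,log):
    while phi<maxphi:
        phi+=step;turn(a,phi);T=tz();o=get_obs();log.append((phi,T));print('phi %.2f T %.3f t %.2f fn %.1f J6 %.2f'%(phi,T,o['clock'],o['contact_force']@n(a),o['qpos'][5]),flush=True)
        if T>stop: break
    return phi
E
python3 - <<'E'
from h import *
print(tz(),get_obs()['clock'])
l=[];ph=probe(.1,-.04,.12,.30,.45,l)
print(st(.1,ph)['torque'])
E
```

```text
0.11181126374260858 13.725
phi 0.08 T -0.204 t 14.06 fn 5.1 J6 -1.88
phi 0.20 T -0.126 t 14.39 fn 5.1 J6 -1.76
phi 0.32 T -0.106 t 14.72 fn 5.4 J6 -1.64
phi 0.44 T -0.135 t 15.06 fn 6.8 J6 -1.52
phi 0.56 T -0.118 t 15.39 fn 5.8 J6 -1.40
 t15.39 f(x,u,n) [ 1.9 -0.1  5.8] Tz 0.087 pos x,u,n mm [-0.  -0.5 44.3] gap 0.0114 J6 -1.40
[ 0.03138389  0.33170505 -0.0880974 ]
```

Run:
```python
from h import *
for i in range(6):
    o=get_obs();print(o['clock'],o['joint_torque'][5].round(4),o['torque'].round(3),o['contact_force'].round(2));hold(.02)
im=capture('wrist');cv2.imwrite('pics/w5.png',im)
```

```text
15.3917 -0.092 [ 0.031  0.332 -0.088] [-2.46  0.18  5.57]
15.4083 -0.1032 [ 0.044  0.25  -0.127] [-1.51 -0.69  5.44]
15.425 -0.1095 [ 0.082  0.277 -0.094] [-1.94 -0.34  4.63]
15.4417 -0.1131 [-0.023  0.29  -0.087] [-2.11 -0.22  5.7 ]
15.4583 -0.1151 [ 0.042  0.262 -0.08 ] [-3.06 -0.26  4.91]
15.475 -0.1161 [ 0.003  0.253 -0.121] [-2.04 -1.38  5.07]
```

View pics/w5.png

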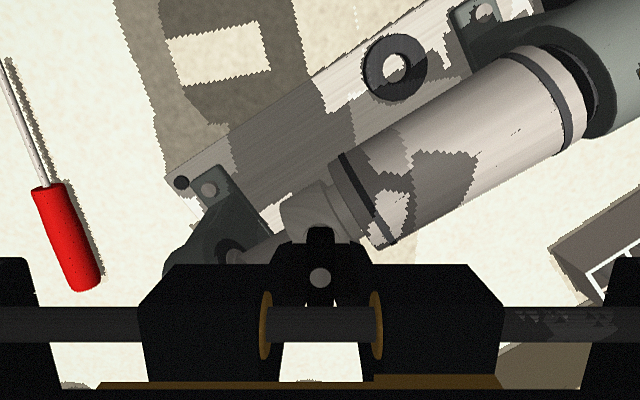

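Run:
```python
from h import *
def rd(k=4):
    return [(round(get_obs()['joint_torque'][5],3),hold(.017))[0] for i in range(k)]
ph=.56
for d,T in((.06,.3),(.06,.3),(.06,.3)):
    ph+=d;turn(.1,ph,sp=d*K/T);print(round(ph,2),get_obs()['clock'],rd(),round(tz(3),3))
for d in (.05,.05):
    ph+=d;q=get_obs()['qpos'].copy();q=ik(*pose(.1,ph,.045-K*(ph+.04)));set_joints(q);print('J',round(ph,2),get_obs()['clock'],rd(), round(get_obs()['qpos'][5]-q[5],4))
```

```text
0.62 15.7917 [np.float64(0.159), np.float64(0.105), np.float64(0.071), np.float64(0.051)] 0.043
0.68 16.1583 [np.float64(0.161), np.float64(0.107), np.float64(0.074), np.float64(0.054)] 0.033
0.74 16.525 [np.float64(0.162), np.float64(0.108), np.float64(0.075), np.float64(0.055)] 0.022
J 0.79 16.8917 [np.float64(0.168), np.float64(0.123), np.float64(0.095), np.float64(0.078)] -0.0036
J 0.84 17.2083 [np.float64(0.169), np.float64(0.124), np.float64(0.096), np.float64(0.079)] -0.0036
```

```bash
cat >> h.py <<'E'
def stp(a,phi,d,T):
    phi+=d;turn(a,phi,sp=abs(d)*K/T);o=get_obs();return phi,o['joint_torque'][5],o
def probe2(a,phi,d,T,thr,maxphi):
    L=[]
    while phi<maxphi:
        phi,t,o=stp(a,phi,d,T);L.append((phi,t));print('%.3f:%.4f fn%.1f'%(phi,t,o['contact_force']@n(a)),end=' | ',flush=True)
        if t>thr: break
    print('t',o['clock'],'J6 %.2f'%o['qpos'][5]);return phi,L
E
python3 - <<'E'
from h import *
ph,L=probe2(.1,.84,.1,.33,.22,1.65)
E
```

```text
0.940:0.1450 fn6.1 | 1.040:0.1443 fn5.4 | 1.140:0.1443 fn6.6 | 1.240:0.1441 fn6.1 | 1.340:0.1217 fn5.9 | 1.440:0.1207 fn6.7 | 1.540:0.1206 fn6.7 | 1.640:0.1302 fn7.6 | 1.740:0.1474 fn7.5 | t 19.525 J6 -0.22
```

Run:
```python
from h import *
ph=1.74
ph,t,o=stp(.1,ph,.1,.325);print(ph,t)
r=lambda ph:.045-K*(ph+.04)
turn(.1,.9);o=st(.1,.9,'back')
for a in (-.05,-.2,-.35):
    go(a,.9,r(.9),feed=.06);o=st(a,.9,'%.2f'%a)
ph,L=probe2(-.35,.9,.1,.325,.17,1.5)
```

```text
1.84 0.1702612917870283
back t20.87 f(x,u,n) [ 0.4 -3.4  5.3] Tz 0.140 pos x,u,n mm [-0.2 -0.8 43.6] gap 0.0115 J6 -1.05
-0.05 t21.18 f(x,u,n) [ 2.9 -2.5  6.7] Tz 0.147 pos x,u,n mm [-0.3 -0.9 43.5] gap 0.0113 J6 -1.01
-0.20 t21.48 f(x,u,n) [ 3.  -2.2  6.7] Tz 0.175 pos x,u,n mm [-0.3 -0.9 43.4] gap 0.0117 J6 -0.98
-0.35 t21.78 f(x,u,n) [ 3.2 -2.6  5.2] Tz 0.138 pos x,u,n mm [-0.4 -0.8 43.3] gap 0.0116 J6 -0.97
1.000:0.1872 fn3.9 | t 22.0333 J6 -0.87
```

Run:
```python
from h import *
ph=1.0
for i in range(2):
    ph,t,o=stp(-.35,ph,.1,.325);print(ph,t,o['clock'])
```

```text
1.1 0.12016982305794954 22.2833
1.2000000000000002 0.1190304709598422 22.5333
```

Run:
```python
from h import *
ph,L=probe2(-.35,1.2,.1,.325,.16,2.4)
```

```text
1.300:0.0963 fn4.7 | 1.400:0.0954 fn4.1 | 1.500:0.0943 fn4.5 | 1.600:0.1042 fn4.3 | 1.700:0.1226 fn5.5 | 1.800:0.1450 fn4.9 | 1.900:0.1701 fn4.8 | t 24.2833 J6 0.03
```

Run:
```python
from h import *
r=lambda ph:.045-K*(ph+.04)
turn(-.35,1.2)
for a in (-.23,-.11):
    go(a,1.2,r(1.2),feed=.06);o=st(a,1.2,'%.2f'%a)
ph,L=probe2(-.11,1.2,.1,.325,.145,2.4)
```

```text
-0.23 t25.41 f(x,u,n) [-0.7 -6.1  1.8] Tz 0.085 pos x,u,n mm [ 0.3 -1.  42.7] gap 0.0120 J6 -0.68
-0.11 t25.68 f(x,u,n) [-0.1 -6.   1.7] Tz 0.091 pos x,u,n mm [ 0.3 -1.  42.8] gap 0.0118 J6 -0.70
1.300:0.1318 fn3.3 | 1.400:0.1326 fn4.0 | 1.500:0.1321 fn3.6 | 1.600:0.1102 fn3.5 | 1.700:0.1100 fn3.6 | 1.800:0.1222 fn4.4 | 1.900:0.1434 fn4.7 | 2.000:0.1691 fn6.2 | t 27.6833 J6 0.10
```

Run:
```python
from h import *
ph,L=probe2(-.11,2.0,.1,.325,.262,2.42)
o=st(-.11,ph)
```

```text
2.100:0.1957 fn6.2 | 2.200:0.1957 fn6.4 | 2.300:0.2021 fn9.0 | 2.400:0.2229 fn9.5 | 2.500:0.3213 fn6.5 | t 28.9333 J6 0.60
 t28.93 f(x,u,n) [ 3.3 -3.9  6.5] Tz -0.135 pos x,u,n mm [ 0.3 -0.5 40.9] gap 0.0118 J6 0.60
```

Run:
```python
from h import *
r=lambda ph:.045-K*(ph+.04)
ph=2.5;a=-.11
m=camera_model('wrist');im=capture('wrist');cv2.imwrite('pics/w6.png',im)
set_gripper(.034,45);st(a,ph,'open')
go(a,ph,.10,feed=.1);st(a,ph,'off')
m=camera_model('wrist');np.save('w7.npy',m['pose']);im=capture('wrist');cv2.imwrite('pics/w7.png',im)
```

```text
open t29.49 f(x,u,n) [-0.2  0.5 -0.1] Tz 0.021 pos x,u,n mm [-0.   0.1 40. ] gap 0.0340 J6 0.60
off t30.24 f(x,u,n) [ 0.4  0.7 -0.1] Tz 0.003 pos x,u,n mm [ 0.2  0.1 99.3] gap 0.0338 J6 0.60
```

View pics/w6.png

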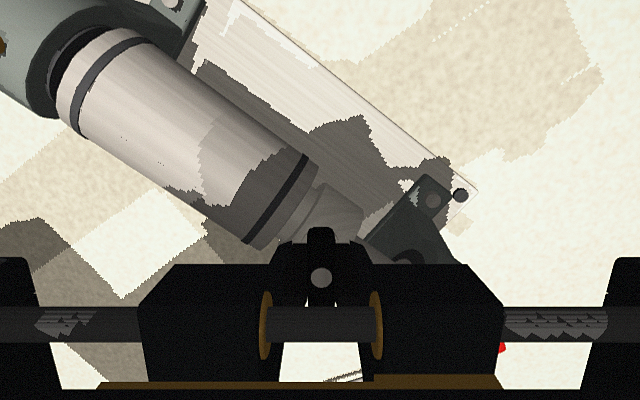

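View pics/w7.png

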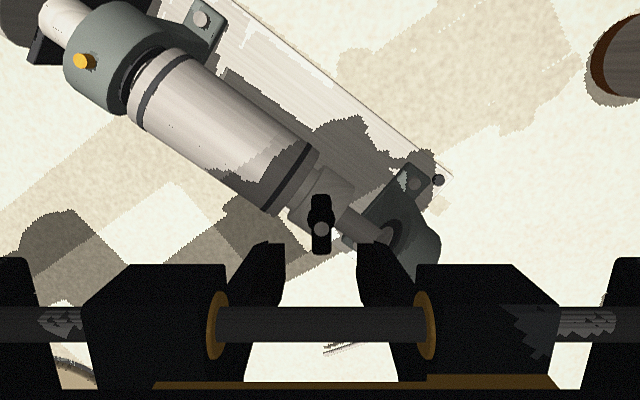

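Run:
```python
from h import *
m=camera_model('wrist');im=cv2.imread('pics/w7.png')
g=cv2.cvtColor(im,cv2.COLOR_BGR2GRAY)[190:258,300:342]
k,l,s,c=cv2.connectedComponentsWithStats((g<30).astype('uint8'));j=1+np.argmax(s[1:,4])
pts=np.argwhere(l==j)[:,::-1].astype('float32');vx,vy,_,_=cv2.fitLine(pts,cv2.DIST_L2,0,.01,.01).ravel();print('bar dir',vx,vy,s[j],c[j]+[300,190])
print('knob pred',proj('wrist',C+n(-.11)*.0592,m),'obs disc 321,229')
for d in(-.15,.15):print(d,proj('wrist',C+n(-.11+d)*.0592,m))
goto(*pose(0,2.5,.16))
o=get_obs();print(o['clock'],o['contact_force'])
sign_off()
```

```text
bar dir 0.0060062804 0.99998194 [   7    4   28   61 1074] [320.74581006 222.12942272]
knob pred [321.48580514 230.8672883 ] obs disc 321,229
-0.15 [330.51444866 219.19638894]
0.15 [312.63526645 241.47991773]
30.65 [0.22018108 0.40182506 0.39283   ]
the job is handed in; nothing more can be done
```

The set screw is tightened onto the flat, the gripper is clear of everything, and the job was handed in at about 31 s. No verdict was reported.

- **Turning the collar:** I gripped the T-bar and swung the collar from about 0.78 rad (towards the robot) to upright. I then re-gripped the bar half a turn round so there was enough wrist travel to run the screw in.
- **Finding the middle:** I felt for first contact at +0.10 rad and −0.35 rad, backing off in between. That put the middle of the flat at about −0.11 rad, which is away from the robot. A third probe there ran in deeper by 0.18 and 0.13 rad of screw turn. The flat's shape predicts 0.18 and 0.14.
- **Tightening:** I turned the screw about 0.75 rad past first contact (at 1.75 rad). By the given 0.22 N m per rad that is about 0.165 N m above running free, or roughly 70 N on the point. The point force is worked out from that, not measured.

**Last checks:** After letting go, the bar was still in line with the gripper to within 0.01 rad, so it had not slipped. The head was about 2 px from its predicted position, roughly 0.02 rad. The force on the tool was close to zero.

**What disagreed:**
- The tool moment read at rest misled me, because the screw's static friction hides the real torque. I used the last wrist joint's torque, read right after slow steps, instead.
- That reading's baseline jumped by about 0.02 N m between some steps. Readings were uneven over the final turns, with the last at 0.32 N m, so I set the final tightness by turn angle.

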